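# Shut and lock the microscope lamp house

## Task

The cover of the microscope's lamp house stands ajar: push it fully shut with your fingertips, then set a fingertip in the slot of the orange quarter-turn fastener and turn it clockwise until it stops and the cover is locked (slot pointing at the green marks). Do not lift the cover further open, do not turn the fastener before the cover is shut, and leave everything else on the bench where it stands.

Things in the scene. Friction and masses are not known exactly. Their poses are not given: they have to be found in the camera images.
- lamphouse: White metal lamp house fixed on the bench, 240 mm (x) by 240 mm (y) by 85 mm high. Origin: centre of its underside. x points from its front (vent slits, rocker switch) to its back (hinge side), y to its left, z up. A dark light snout, 48 mm in diameter, stands 30 mm out of its left side. The cover's hinge line runs along y at x = +110 mm, z = 90 mm.
- cover (a joint): Angle of the grey cover (rad): 0 = shut at a firm stop; grows as its front edge rises; starts at 0.3 to 0.6, at most 0.85. A plate 236 mm wide, 10 mm thick, front edge 224 mm from the hinge line, upper face 6 mm above the hinge line when shut. Stiff hinge: it stays where it is left, does not spring back, and 1 to 6 N down, 150 mm from the hinge, moves it.
- cover_left (a point): Point on the cover's upper face, on its bare area left (+y) of the fastener: 150 mm from the hinge line, 90 mm to the left of the middle. 96 mm above the bench when shut. Moves with the cover; axes as the lamp house's when shut.
- cover_right (a point): The same on the right (-y): 150 mm from the hinge line, 90 mm to the right of the middle.
- cam (a joint): Angle of the orange fastener (rad): 0 = open, slot front to back, at the red marks; grows clockwise seen from above; 1.571 = locked, at a firm stop, slot crosswise, at the two green marks. Starts at 0 to 0.4. Steady friction of 0.12 N m (about 5 N pushed 26 mm from the axis); stays where left, no spring, no detent. Shut fingertips set in either half of the slot turn it when moved round the axis.
- slot (a point): On the fastener's axis, level with its orange top, 130 mm from the hinge line, midway across the cover (114 mm above the bench when shut). x along the slot, z out of the cover. Disc 97 mm wide; straight slot through its centre, 36 mm wide, 15 mm deep, black floor, orange half-discs as walls. A fixed black ring, radii 50 and 58 mm, equally high (18 mm above the cover), closes the slot's ends.
- jar: Bystander: clear specimen jar with white cap, 56 mm wide, 75 mm high. Origin under its centre.
- dropper: Bystander: amber bottle with black cap, 42 mm wide, 105 mm high. Origin under its centre.
- objective: Bystander: black objective lens standing on end, 42 mm wide, 60 mm high. Origin under its centre.
- dish: Bystander: shallow glass dish, 90 mm wide, 16 mm high. Origin under its centre.
- block: Bystander: pale wooden block 50 by 80 by 35 mm high. Origin under its centre.
- slidebox: Bystander: blue slide box 90 by 80 by 30 mm high. Origin under its centre.
- beaker: Bystander: small glass beaker, 60 mm wide, 70 mm high. Origin under its centre.

How it is judged (in metres and radians):
On the way, in this order (a step that is already met when the one before it is completed fails the run):
1. the cover is pushed fully shut (value of joint cover below 0.03 rad and value of joint cam below 0.8 rad), for 0.2 s.
2. the fastener is turned to its locked stop, the cover still shut (value of joint cover below 0.03 rad and value of joint cam above 1.45 rad), for 0.2 s.
At the end, for the whole second after the job is handed in: The cover is shut (joint under 0.03 rad) and the fastener is locked (joint above 1.45 rad, at most 7 degrees short of its stop) (all of step 2); the robot touches nothing.
It fails at once if the cover is lifted further open than it can start (value of joint cover above 0.68 rad).
It fails at once if the fastener is turned while the cover is not shut (value of joint cam above 0.8 rad and value of joint cover above 0.06 rad).
It fails at once if a bystander is disturbed (moved over 20 mm) (distance of any of jar, dropper, objective, dish, block, slidebox, beaker from where it was at the start of the episode above 0.02 m).
It also fails if it takes over 45 s, if anything falls off the work surface, if the arm or the gripper's body presses on something with over 40 N, if the wrist force passes 120 N, or if a joint passes its speed limit or range.

## Robot

A 6-joint arm with a two-finger parallel gripper is mounted at the origin on the work surface. World frame = base frame: x ahead of the robot, y to its left, z up, the work surface at z = 0. Lengths are in mm, angles in rad, forces in N, time in s.
With the tool pointing down it reaches from about 275 to 1000 mm from the base axis. Payload 8.4 kg.
Tool frame: the origin (TCP) lies where the fingers leave the gripper's body, on its centre line; the fingertips stand 73 mm ahead of it and the grasp point (between the pads) lies r.pinch_z ahead of it (r.pinch_z is the distance from the TCP to the grasp point, in mm); z points along the fingers, y is the line along which they close (so a half turn about z gives the same grasp; the last joint's range is limited). The gripper opens to 85 mm and grips with 20 to 120 N. Pads are 22 mm wide; open, the fingers measure 114 mm over their backs; the gripper's body (76 mm by 85 mm) begins 54 mm behind the grasp point. The pads swing forward as they close: fully open they stand 13 mm farther back than shut.
Start: joints at [1.164, 0.353, 1.633, -0, 1.155, -0.002], TCP at [246.146, 574.492, 303.881] pointing down, gripper open.
Joint ranges: [-2.63, 2.63], [-0.92, 2.1], [0.06, 2.66], [-1.3, 4.44], [0, 2.69], [-3.02, 3.02]. Speed limits (rad/s): [2.22, 2.22, 2.79, 3.14, 3.14, 3.14].

## Interface

Orientations are given as a unit quaternion [x, y, z, w].
In Python, from workcell import get_state, viewer, job, r gives the robot as it stands.
- The arm moves only by the tool send_rows, never from a script. Its argument "targets" is a list of rows, each an object with "slide": the shift along the tool's x, y, z in cm, a list of three; "dr": the turn, a rotation vector about the tool's x, y, z in rad, a list of three; "claw": the gripper command: -1 is fully open, 1 is shut, values between are in proportion. In form: [{"slide": [x, y, z], "dr": [ax, ay, az], "claw": claw}, ...]. A call has exactly 5 rows; each row shifts and turns the commanded pose from where the row before left it, along the tool's axes as they then stand; what a row does not reach is not made up. A row lasts 1/8 s, in which the tool goes at most 62.5 mm and 10.7 degrees, less where a joint would pass 70% of its speed; a pose out of reach is approached as far as the arm can. A call with a gripper value outside its range is refused whole. The fingers move at their own pace and stop on an object; "grip_force" is the grip in N (left out, the last holds). Time passes only in rows, so rows that do not move let the fingers close, or fill a call up. It gives the time, the measured TCP pose, the force, the opening and the grip force at its end, in the units of the state.
- get_state(): the state, without advancing time (a new reading comes with each control period).
- viewer.grab_frame(name): name is "side" or "top"; returns the picture (420x560x3 uint8, blue, green, red); there is no depth.
- viewer.calibration(name): a dict with "fovy" (degrees; the focal length in pixels is half the picture's height over the tangent of half this angle, whatever the lens; pixels are square), "cx", "cy" (the principal point, pixels), "rvec" (rotation vector, rad) and "tvec" (3), from world to camera coordinates, as OpenCV has them. Camera axes: x right, y down, z forward; pixel columns grow to the right and rows downward; lengths in mm; the calibration is good to about 2 mm. A picture is of the moment at which its call begins. calibration takes no time and is no camera call.
- job.sign_off(): hands the job in; it is judged then, once.
The state is a dict: "clock": time; "joints": joint angles; "qd": joint speeds; "tau": joint torques, N m; "position": TCP position; "ee_rot": TCP orientation; "force": force on the tool from outside, world axes, zero at the start; "moment": the same for the moment, N m; "width": finger opening in mm; "gripper_force": force on a finger pad.
Only numpy, scipy, OpenCV 4.12 (cv2) and the standard library are available. Lean on these libraries where they do the work, as an engineer would, in place of code of your own. Each camera call takes 0.05 s, during which the arm holds its last target. There are 200 camera calls.

## Working session

There is one attempt and no reset: what is moved stays moved. The work goes in short steps, Python scripts to look and compute and a tool call to move; the robot and the scene stay as the last step left them, time stands still between calls to the robot, and variables do not carry over. Pictures are saved under pics/ and viewed, at most 10 in all, crops included, and the job is handed in when it is done.

Besides the shell and the picture viewer there is one more tool, called after "Call:" in YAML: its name, and indented under it one key for each argument. send_rows: Moves the arm, as the interface text tells. Its arguments: {"type":"object","properties":{"targets":{"type":"array"},"grip_force":{"type":"number"}},"required":["targets"]}

```bash
mkdir -p pics; python3 - <<'E'
from workcell import get_state, viewer, job, r
import cv2,numpy as np
for n in("side","top"):
    cv2.imwrite(f"pics/{n}0.png",viewer.grab_frame(n)); c=viewer.calibration(n); print(n,c)
    R=cv2.Rodrigues(np.array(c["rvec"],float))[0]; print(-R.T@np.array(c["tvec"],float).ravel())
s=get_state();print({k:np.round(v,3) for k,v in s.items()},r.pinch_z)
E
```

```text
side {'fovy': 56.32487774811882, 'cx': 282.0779494072065, 'cy': 205.85336941700373, 'rvec': array([ 2.37587073, -0.74009656,  0.24465654]), 'tvec': array([-466.4555858 ,  339.00700123,  621.39342572])}
[ 322.63606691 -366.13861825  693.17013098]
top {'fovy': 50.66120514729742, 'cx': 278.88069900773587, 'cy': 217.51637992476512, 'rvec': array([ 1.95394699, -2.27339596,  0.22383775]), 'tvec': array([124.23711623, 588.04366835, 878.21238629])}
[413.80152843  57.22911987 978.76469863]
{'clock': np.float64(0.1), 'joints': array([ 1.164,  0.354,  1.634, -0.   ,  1.155, -0.002]), 'qd': array([-0.001, -0.002, -0.003, -0.   , -0.001,  0.001]), 'tau': array([ 2.0000e-03, -6.0636e+01, -3.4282e+01,  0.0000e+00,  4.0000e-03,
        0.0000e+00]), 'position': array([246.02 , 574.174, 303.234]), 'ee_rot': array([ 0.201,  0.98 , -0.001, -0.   ]), 'force': array([-0.307,  0.329,  0.139]), 'moment': array([-0.033,  0.031,  0.004]), 'gripper_force': np.float64(0.0), 'width': np.float64(85.564)} 53.900000000000006
```

View pics/side0.png

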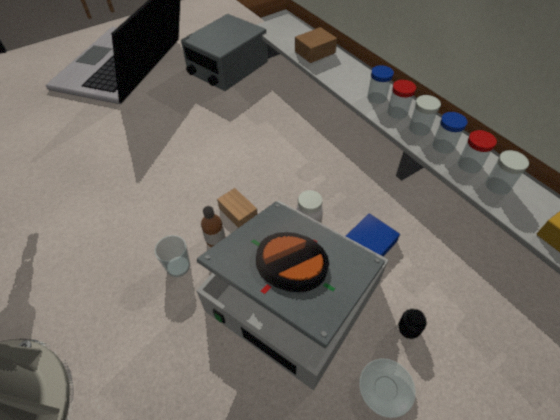

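View pics/top0.png

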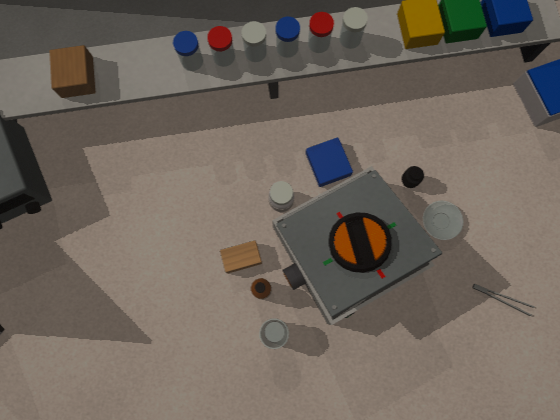

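The side view shows the grey cover ajar. Its corners are at about (200,262), (322,335), (385,262) and (275,207), with the orange fastener at (291,262). In the top view the corners are at (275,222), (332,320), (440,250) and (375,172), with the fastener at (360,242). The front faces the robot.

```bash
cat > h.py <<'E'
from workcell import get_state, viewer, job, r
import cv2,numpy as np
from scipy.spatial.transform import Rotation as Ro
def cam(n):
    c=viewer.calibration(n); f=210/np.tan(np.radians(c["fovy"])/2)
    K=np.array([[f,0,c["cx"]],[0,f,c["cy"]],[0,0,1]]); R=cv2.Rodrigues(np.array(c["rvec"],float))[0]
    return K@np.c_[R,np.array(c["tvec"],float).ravel()]
P={n:cam(n) for n in("side","top")}
def tri(a,b):
    X=cv2.triangulatePoints(P["side"],P["top"],np.array(a,float).reshape(2,1),np.array(b,float).reshape(2,1)).ravel();X=X[:3]/X[3]
    e=[np.linalg.norm((lambda q:q[:2]/q[2])(P[n]@np.r_[X,1])-p) for n,p in(("side",a),("top",b))]
    return X,max(e)
def onplane(n,p,z):
    M=P[n]; A=np.c_[M[:,:2],-np.r_[p,1]]; return np.linalg.solve(A,-(M[:,2]*z+M[:,3]))[:2]
def blobs(n,img,win):
    h=cv2.cvtColor(img,cv2.COLOR_BGR2HSV); H,S,V=cv2.split(h); m0=np.zeros(H.shape,bool); x0,y0,x1,y1=win; m0[y0:y1,x0:x1]=1
    out={}
    for k,m in dict(orange=(H>4)&(H<22)&(S>150)&(V>90),red=((H<=4)|(H>172))&(S>130)&(V>70),green=(H>45)&(H<85)&(S>80)&(V>40)).items():
        N,_,st,ce=cv2.connectedComponentsWithStats((m&m0).astype(np.uint8)); out[k]=[(ce[i].round(1).tolist(),int(st[i,4])) for i in range(1,N) if st[i,4]>=6]
    return out
E
python3 - <<'E'
from h import *
for n,w in(("side",(190,200,400,345)),("top",(270,165,445,325))):
    im=cv2.imread(f"pics/{n}0.png"); print(n,blobs(n,im,w))
    x0,y0,x1,y1=w; cv2.imwrite(f"pics/{n}0c.png",cv2.resize(im[y0:y1,x0:x1],None,fx=3.3,fy=3.3,interpolation=cv2.INTER_CUBIC))
for k,a,b in(("FL",(200,262),(332,320)),("FR",(322,335),(440,250)),("BR",(385,262),(375,172)),("BL",(275,207),(275,222))): print(k,tri(a,b))
E
```

```text
side {'orange': [([280.4, 245.3], 498), ([304.4, 268.7], 605)], 'red': [([265.4, 288.6], 49)], 'green': [([255.5, 242.2], 22), ([328.7, 286.6], 47), ([217.8, 317.3], 29)]}
top {'orange': [([375.1, 236.5], 532), ([343.8, 243.7], 519)], 'red': [([339.3, 214.8], 24), ([380.6, 273.3], 43)], 'green': [([391.4, 225.2], 34), ([327.4, 261.2], 38)]}
FL (array([383.61772551, -30.79106738, 156.9475713 ]), np.float64(3.6495573408500266))
FR (array([ 470.31832742, -239.57449459,  182.58316684]), np.float64(2.0950956829428122))
BR (array([ 659.83403081, -177.08229262,   94.76932274]), np.float64(1.3149371013917028))
BL (array([585.31883564,  45.32560328,  75.37159837]), np.float64(2.256109883919775))
```

View pics/top0c.png

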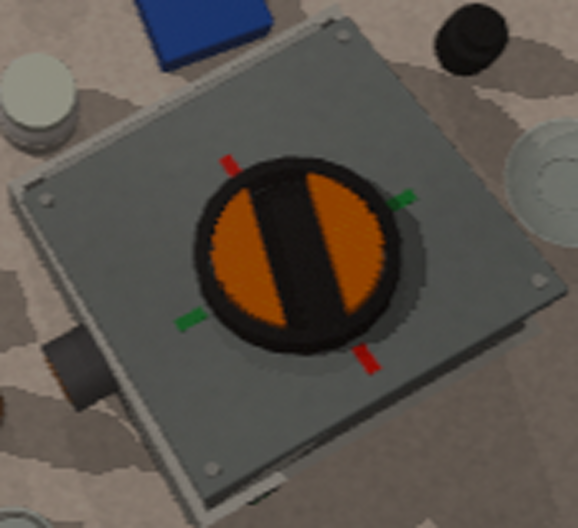

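View pics/side0c.png

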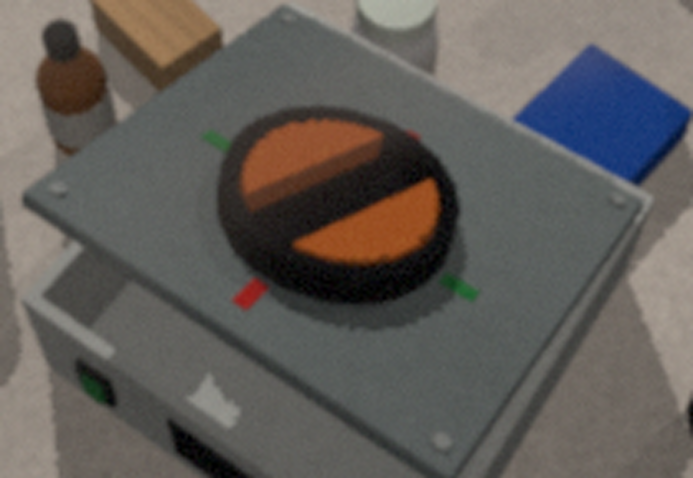

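The crops show the four cover screws, the marks, and the slot turned slightly clockwise of the red marks. I'll triangulate the screws and marks next.

```bash
python3 - <<'E'
from h import *
S=dict(FL=((207.6,257.3),(334.5,307.1)),FR=((323.6,333.3),(433.6,250.2)),BR=((377.6,260.6),(374.2,175.9)),BL=((277.3,204.5),(283.9,225.9)),
 redF=((265.4,288.6),(380.6,273.3)),gL=((255.5,242.2),(327.4,261.2)),gR=((328.7,286.6),(391.4,225.2)),disc=((292.4,258),(359.5,240.1)))
X={}
for k,v in S.items(): X[k],e=tri(*v); print(k,X[k].round(1),round(e,1))
F=(X["FL"]+X["FR"])/2;B=(X["BL"]+X["BR"])/2
d=F-B; lat=X["FL"]-X["FR"]+X["BL"]-X["BR"]; print("len",np.linalg.norm(d),"w",np.linalg.norm(lat)/2)
th=np.arctan2(d[2],np.hypot(*d[:2])); u=-d[:2]/np.hypot(*d[:2]); l=lat[:2]/np.hypot(*lat[:2]); 
print("open",th,"back yaw",np.arctan2(u[1],u[0]),"from lat",np.arctan2(-l[0],l[1]), "mid",((F+B)/2).round(1))
E
```

```text
FL [401.3 -37.1 165.9] 0.1
FR [ 475.  -234.4  167.5] 0.1
BR [ 648.3 -171.   103.3] 0.3
BL [573.1  27.9 107. ] 0.7
redF [ 447.9 -131.3  161.8] 0.3
gL [485.9 -41.3 140.7] 0.6
gR [ 535.7 -174.6  140. ] 0.5
disc [ 515.1 -106.5  151.4] 0.5
len 194.13260280287375 w 211.6200654945822
open 0.32272231860029704 back yaw 0.35626122410785416 from lat 0.35923973849639385 mid [ 524.4 -103.6  135.9]
```

Measured: back yaw 0.358 rad, cover open about 0.34 rad, hinge midpoint about (623,−66), shut slot point about (501,−112,114). These agree with the given sizes. I'll move above the left bare area with the fingers shut.

Call:
send_rows:
  targets:
    - {"slide":[-3.5,-4.1,0],"dr":[0,0,0],"claw":1}
    - {"slide":[-3.5,-4.1,0],"dr":[0,0,0],"claw":1}
    - {"slide":[-3.5,-4.1,0],"dr":[0,0,0],"claw":1}
    - {"slide":[-3.5,-4.1,0],"dr":[0,0,0],"claw":1}
    - {"slide":[-3.5,-4.1,0],"dr":[0,0,0],"claw":1}

```text
clock: 0.72
position: [326.4, 315.4, 303.7]
ee_rot: [0.201, 0.98, -0.0, -0.0]
force: [0.1, -0.2, 1.3]
width: -0.0
gripper_force: 0.0
```

Call:
send_rows:
  targets:
    - {"slide":[-3.5,-4.1,0],"dr":[0,0,0],"claw":1}
    - {"slide":[-3.5,-4.1,0],"dr":[0,0,0],"claw":1}
    - {"slide":[-3.5,-4.1,0],"dr":[0,0,0],"claw":1}
    - {"slide":[-3.5,-4.1,0],"dr":[0,0,0],"claw":1}
    - {"slide":[-3.5,-4.1,0],"dr":[0,0,0],"claw":1}

```text
clock: 1.35
position: [406.5, 58.0, 303.9]
ee_rot: [0.201, 0.98, 0.0, 0.0]
force: [1.9, 1.0, 0.3]
width: -0.2
gripper_force: 0.0
```

Call:
send_rows:
  targets:
    - {"slide":[-3.25,-4.15,0],"dr":[0,0,0],"claw":1}
    - {"slide":[-3.25,-4.15,0],"dr":[0,0,0],"claw":1}
    - {"slide":[0,0,1],"dr":[0,0,0.18],"claw":1}
    - {"slide":[0,0,1],"dr":[0,0,0.18],"claw":1}
    - {"slide":[0,0,1],"dr":[0,0,0.18],"claw":1}

```text
clock: 1.98
position: [433.2, -42.4, 273.3]
ee_rot: [0.458, 0.889, -0.0, -0.0]
force: [0.2, -0.3, 0.6]
width: 0.0
gripper_force: 0.0
```

Call:
send_rows:
  targets:
    - {"slide":[0,0,1],"dr":[0,0,0.18],"claw":1}
    - {"slide":[0,0,1],"dr":[0,0,0.18],"claw":1}
    - {"slide":[0,0,1],"dr":[0,0,0.18],"claw":1}
    - {"slide":[0,0,1],"dr":[0,0,0.04],"claw":1}
    - {"slide":[0,0,1],"dr":[0,0,0],"claw":1}

```text
clock: 2.6
position: [433.3, -42.1, 223.4]
ee_rot: [0.69, 0.723, -0.0, -0.0]
force: [-1.0, 0.2, 2.6]
width: 0.0
gripper_force: 1.1
```

Call:
send_rows:
  targets:
    - {"slide":[0,0,1],"dr":[0,0,0],"claw":1}
    - {"slide":[0,0,1],"dr":[0,0,0],"claw":1}
    - {"slide":[0,0,1],"dr":[0,0,0],"claw":1}
    - {"slide":[0,0,1],"dr":[0,0,0],"claw":1}
    - {"slide":[0,0,0],"dr":[0,0,0],"claw":1}

```text
clock: 3.22
position: [433.1, -42.0, 183.0]
ee_rot: [0.691, 0.723, -0.0, -0.001]
force: [-0.4, 0.5, 0.2]
width: -0.0
gripper_force: 0.0
```

Call:
send_rows:
  targets:
    - {"slide":[0,0,0.5],"dr":[0,0,0],"claw":1}
    - {"slide":[0,0,0.4],"dr":[0,0,0],"claw":1}
    - {"slide":[0,0,0.3],"dr":[0,0,0],"claw":1}
    - {"slide":[0,0,0.2],"dr":[0,0,0],"claw":1}
    - {"slide":[0,0,0],"dr":[0,0,0],"claw":1}

```text
clock: 3.85
position: [433.6, -42.1, 169.8]
ee_rot: [0.691, 0.723, 0.0, 0.0]
force: [-0.0, -0.5, 0.0]
width: 0.1
gripper_force: 0.0
```

Call:
send_rows:
  targets:
    - {"slide":[0,0,0.1],"dr":[0,0,0],"claw":1}
    - {"slide":[0,0,0.1],"dr":[0,0,0],"claw":1}
    - {"slide":[0,0,0.1],"dr":[0,0,0],"claw":1}
    - {"slide":[0,0,0],"dr":[0,0,0],"claw":1}
    - {"slide":[0,0,0],"dr":[0,0,0],"claw":1}

```text
clock: 4.47
position: [433.7, -42.1, 168.4]
ee_rot: [0.691, 0.723, 0.0, 0.0]
force: [-6.5, 0.7, 26.8]
width: 0.2
gripper_force: 13.7
```

```bash
python3 - <<'E'
from h import *
im=viewer.grab_frame("side"); cv2.imwrite("pics/side1.png",cv2.resize(im[180:350,150:420],None,fx=2.9,fy=2.9))
E
```

```text
(no output)
```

View pics/side1.png

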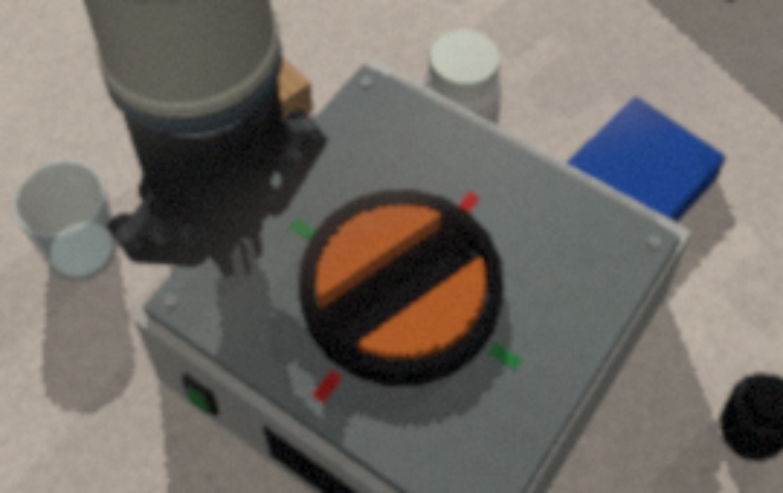

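The cover is flush on the lamp house: 27 N at the stop, tip at 96 mm. The slot is still near the red marks. I'll measure the fastener from this view while lifting off.

Call:
send_rows:
  targets:
    - {"slide":[0,0,-2],"dr":[0,0,0],"claw":1}
    - {"slide":[0,0,-3],"dr":[0,0,0],"claw":1}
    - {"slide":[0,0,-3],"dr":[0,0,0],"claw":0}
    - {"slide":[0,0,0],"dr":[0,0,0],"claw":0}
    - {"slide":[0,0,0],"dr":[0,0,0],"claw":0}

```text
clock: 5.15
position: [433.1, -42.1, 246.4]
ee_rot: [0.691, 0.723, -0.0, -0.0]
force: [0.0, 0.8, -0.2]
width: 42.5
gripper_force: 0.0
```

```bash
python3 - <<'E'
from h import *
print(get_state()["width"],get_state()["position"])
for n,w in(("side",(190,200,400,345)),("top",(270,165,445,325))):
    im=viewer.grab_frame(n); b=blobs(n,im,w)
    for k in b:
        for p,a in b[k]: print(n,k,p,a,onplane(n,p,114 if k=="orange" else 96).round(1))
    H,S,V=cv2.split(cv2.cvtColor(im,cv2.COLOR_BGR2HSV)); m=((H>4)&(H<22)&(S>150)&(V>90)); m[:,:w[0]]=0;m[:,w[2]:]=0;m[:w[1]]=0;m[w[3]:]=0
    N,L,st,_=cv2.connectedComponentsWithStats(m.astype(np.uint8))
    for i in range(1,N):
        if st[i,4]<100: continue
        ys,xs=np.where(L==i); print("V pct",np.percentile(V[L==i],[5,25,50,75,95]))
        thr=np.percentile(V[L==i],75)*0.8; Q=np.array([onplane(n,(x,y),114) for x,y in zip(xs,ys) if V[y,x]>thr],np.float32)
        c=Q.mean(0); box=cv2.minAreaRect(Q); ev=np.linalg.svd(Q-c,full_matrices=False)[2][0]
        print("half",c.round(1),"long axis deg",np.degrees(np.arctan(ev[1]/ev[0])).round(1),np.round(box[1],1))
E
```

```text
42.512922265254225 [433.11823044 -42.05760017 246.35494367]
side orange [276.7, 263.2] 653 [499.9 -81.6]
side orange [298.8, 288.7] 736 [ 502.9 -140.9]
side red [311.0, 249.5] 26 [571.2 -84.4]
side red [262.4, 312.6] 51 [ 436.2 -134.6]
side green [253.7, 258.4] 26 [477.5 -41.7]
side green [323.8, 302.3] 51 [ 527.7 -176.5]
side green [217.7, 317.2] 32 [ 373.7 -100.7]
V pct [104.6 156.  165.  167.  169. ]
half [500.5 -80.4] long axis deg 3.6 [85.3 28.9]
V pct [111. 159. 170. 171. 173.]
half [ 503.5 -140.6] long axis deg 2.5 [82.8 29. ]
top orange [367.4, 229.3] 49 [ 539.1 -133.6]
top orange [344.1, 231.7] 15 [541.3 -87.2]
top red [340.1, 219.7] 35 [569.5 -86.7]
```

Call:
send_rows:
  targets:
    - {"slide":[-3.6,3.3,0],"dr":[0,0,0],"claw":0}
    - {"slide":[-3.6,3.3,0],"dr":[0,0,0],"claw":0}
    - {"slide":[0,0,1.5],"dr":[0,0,0],"claw":0}
    - {"slide":[0,0,1.5],"dr":[0,0,0],"claw":0}
    - {"slide":[0,0,1.5],"dr":[0,0,0],"claw":0}

```text
clock: 5.88
position: [501.4, -110.2, 200.2]
ee_rot: [0.69, 0.723, -0.001, -0.001]
force: [0.3, 0.5, 0.3]
width: 42.4
gripper_force: 0.0
```

Call:
send_rows:
  targets:
    - {"slide":[0,0,1],"dr":[0,0,0],"claw":0}
    - {"slide":[0,0,0.8],"dr":[0,0,0],"claw":0}
    - {"slide":[0,0,0.6],"dr":[0,0,0],"claw":0}
    - {"slide":[0,0,0.5],"dr":[0,0,0],"claw":0}
    - {"slide":[0,0,0],"dr":[0,0,0],"claw":0}

```text
clock: 6.5
position: [502.6, -111.0, 172.7]
ee_rot: [0.691, 0.723, -0.0, -0.0]
force: [0.5, 0.4, 0.5]
width: 42.6
gripper_force: 0.0
```

In the slot with no contact force. Now turn clockwise (+z of the downward-pointing tool).

Call:
send_rows:
  targets:
    - {"slide":[0,0,0],"dr":[0,0,0.12],"claw":0}
    - {"slide":[0,0,0],"dr":[0,0,0.12],"claw":0}
    - {"slide":[0,0,0],"dr":[0,0,0.12],"claw":0}
    - {"slide":[0,0,0],"dr":[0,0,0.12],"claw":0}
    - {"slide":[0,0,0],"dr":[0,0,0.12],"claw":0}

```text
clock: 7.12
position: [502.6, -111.5, 173.2]
ee_rot: [0.874, 0.485, -0.0, 0.0]
force: [-1.5, -3.2, 0.4]
width: 42.3
gripper_force: 2.4
```

```bash
python3 -c "
from h import *
s=get_state();print(s['force'],s['moment'],s['joints'])"
```

```text
[-1.51424809 -3.1652106   0.39862465] [-0.53028455  0.3062068   0.13710534] [-2.20691578e-01  3.54746173e-01  1.97754410e+00 -1.28308192e-03
  8.09206870e-01  3.37543302e-01]
```

Moment z is about 0.13 N m, matching the fastener's friction, so it is engaged and turning.

Call:
send_rows:
  targets:
    - {"slide":[0,0,0],"dr":[0,0,0.12],"claw":0}
    - {"slide":[0,0,0],"dr":[0,0,0.12],"claw":0}
    - {"slide":[0,0,0],"dr":[0,0,0.12],"claw":0}
    - {"slide":[0,0,0],"dr":[0,0,0.12],"claw":0}
    - {"slide":[0,0,0],"dr":[0,0,0.12],"claw":0}

```text
clock: 7.75
position: [502.4, -111.6, 173.2]
ee_rot: [0.979, 0.205, -0.0, 0.0]
force: [-2.3, -4.8, 0.7]
width: 43.1
gripper_force: 3.0
```

Call:
send_rows:
  targets:
    - {"slide":[0,0,0],"dr":[0,0,0.08],"claw":0}
    - {"slide":[0,0,0],"dr":[0,0,0.06],"claw":0}
    - {"slide":[0,0,0],"dr":[0,0,0.04],"claw":0}
    - {"slide":[0,0,0],"dr":[0,0,0.03],"claw":0}
    - {"slide":[0,0,0],"dr":[0,0,0.02],"claw":0}

```text
clock: 8.38
position: [502.4, -111.5, 173.1]
ee_rot: [0.996, 0.093, -0.0, 0.0]
force: [-3.2, -5.3, 2.0]
width: 42.3
gripper_force: 3.3
```

```bash
python3 -c "
from h import *
s=get_state();print(s['force'],s['moment'],s['joints'],Ro.from_quat(s['ee_rot']).as_matrix()[:,1])"
```

```text
[-3.20345063 -5.34942461  2.04129636] [-0.69961399  0.5086847   0.1735849 ] [-2.20746651e-01  3.54803305e-01  1.97772988e+00 -1.31513687e-03
  8.09366474e-01  1.16451071e+00] [ 1.85368348e-01 -9.82668820e-01  7.52712593e-04]
```

Call:
send_rows:
  targets:
    - {"slide":[0,0,0],"dr":[0,0,0.03],"claw":0}
    - {"slide":[0,0,0],"dr":[0,0,0.03],"claw":0}
    - {"slide":[0,0,0],"dr":[0,0,0.03],"claw":0}
    - {"slide":[0,0,0],"dr":[0,0,0.03],"claw":0}
    - {"slide":[0,0,0],"dr":[0,0,0],"claw":0}

```text
clock: 9.0
position: [502.3, -111.5, 173.1]
ee_rot: [0.999, 0.034, -0.0, 0.0]
force: [-3.1, -4.5, 2.6]
width: 42.7
gripper_force: 5.5
```

```bash
python3 - <<'E'
from h import *
s=get_state();print(s['force'],s['moment'],Ro.from_quat(s['ee_rot']).as_matrix()[:,1])
im=viewer.grab_frame("side"); cv2.imwrite("pics/side2.png",cv2.resize(im[180:350,150:420],None,fx=2.9,fy=2.9))
E
```

```text
[-3.10367118 -4.46650202  2.61459292] [-0.76249015  0.48714411  0.25773515] [ 6.70556691e-02 -9.97748812e-01  9.19715899e-04]
```

View pics/side2.png

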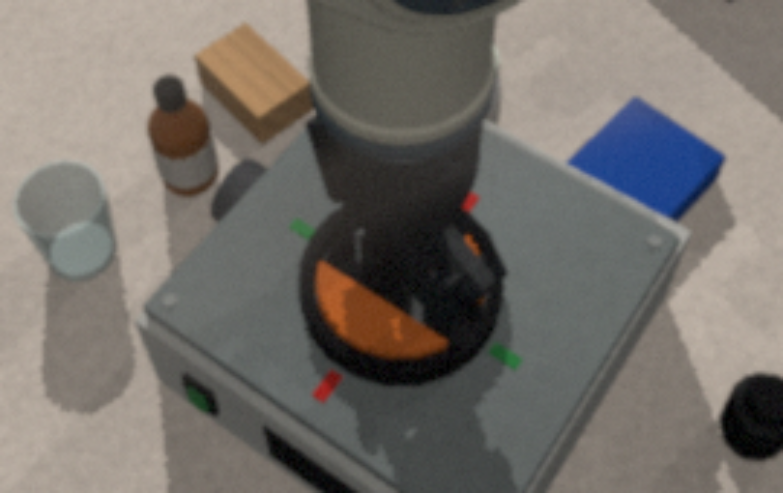

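The slot now lies parallel to the line between the green marks (edge slope 0.59, marks 0.61). The moment is rising, so it is at the stop. I'll press a little further, back off within the slack and lift out.

Call:
send_rows:
  targets:
    - {"slide":[0,0,0],"dr":[0,0,0.05],"claw":0}
    - {"slide":[0,0,0],"dr":[0,0,0.05],"claw":0}
    - {"slide":[0,0,0],"dr":[0,0,0],"claw":0}
    - {"slide":[0,0,0],"dr":[0,0,-0.15],"claw":0}
    - {"slide":[0,0,0],"dr":[0,0,-0.15],"claw":0}

```text
clock: 9.68
position: [503.1, -110.7, 173.1]
ee_rot: [0.991, 0.135, 0.001, -0.0]
force: [0.8, 0.8, 0.0]
width: 42.5
gripper_force: 0.0
```

Call:
send_rows:
  targets:
    - {"slide":[0,0,-1],"dr":[0,0,0],"claw":0}
    - {"slide":[0,0,-2],"dr":[0,0,0],"claw":0}
    - {"slide":[0,0,-4],"dr":[0,0,0],"claw":0}
    - {"slide":[0,0,-5],"dr":[0,0,0],"claw":0}
    - {"slide":[0,0,-5],"dr":[0,0,0],"claw":0}

```text
clock: 10.3
position: [502.6, -110.7, 345.3]
ee_rot: [0.991, 0.131, 0.001, -0.0]
force: [0.1, -0.6, -0.1]
width: 42.8
gripper_force: 0.0
```

```bash
python3 - <<'E'
from h import *
im=viewer.grab_frame("side"); cv2.imwrite("pics/side3.png",cv2.resize(im[180:350,150:420],None,fx=2.9,fy=2.9))
print(get_state()["position"],blobs("side",im,(190,200,400,345)))
E
```

```text
[ 504.97909187 -111.27197647  351.99839952] {'orange': [([298.0, 262.9], 703), ([277.7, 289.2], 751)], 'red': [([311.0, 249.5], 26), ([262.4, 312.7], 49)], 'green': [([253.9, 258.4], 25), ([323.9, 302.2], 50), ([217.8, 317.2], 30)]}
```

View pics/side3.png

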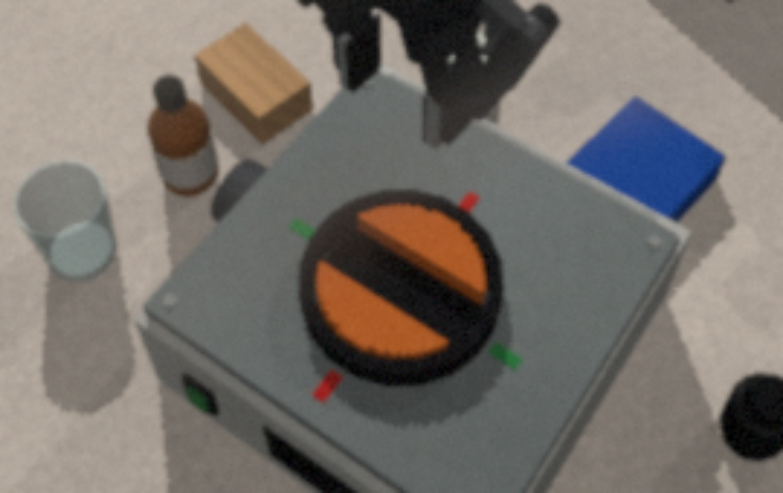

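The slot now points at the two green marks at (302,230) and (507,355), the cover is shut and the arm is clear. I'll check the angle in numbers and hand in if it is good.

```bash
python3 - <<'E'
from h import *
d=onplane("side",(298.0,262.9),114)-onplane("side",(277.7,289.2),114)
g=onplane("side",(253.9,258.4),96)-onplane("side",(323.9,302.2),96)
a=np.degrees(np.arctan2(d[1],d[0])); b=np.degrees(np.arctan2(g[1],g[0]))-90
print("halves axis",a,"cover yaw",b)
if abs(a-b)<5.5: print(job.sign_off())
E
```

```text
halves axis 20.494812725471384 cover yaw 20.439108772982323
the job is handed in; nothing more can be done
None
```

The cover is shut and the fastener is at its locked stop, within about 0.1° of the green marks in the last camera measurement; the arm was clear at hand-in, about 10 s in, with no verdict returned.

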